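# Load the white fibre reel on the bench winder

## Task

Lower the empty white reel, hub up, onto the upright spindle of the bench winder so that the winder's drive pin sits in one of the three openings in the reel's flange and the reel lies fully home, flat on the drive plate. Feel for the opening gently rather than forcing the reel down, then let go. Leave the blue reel and the other things on the table where they are.

Things in the scene. Friction and masses are not known exactly. Their poses are not given: they have to be found in the camera images.
- white_reel: Empty white plastic fibre reel, about 160 g, standing hub up. Two 72 mm flanges, 4 mm thick, span 0-4 and 30-34 mm above its underside. Each has three wedge-shaped openings inside its rim, in line, centred at 0, 120 and 240 degrees from the reel's x axis; an opening takes the drive pin with about 6 degrees to spare either way. Origin: on the axis at the underside; z up along the axis.
- reel_grip (a point): Point on the white reel's axis, 50 mm above its underside, to grip: a round orange hub tube, 28 mm outside, 18 mm bore right through, runs the reel's whole 62 mm height, so its top 28 mm stand free above the upper flange. Axes as the reel's.
- blue_reel: The same reel in blue with a grey hub: a bystander, not to be moved. Origin and axes as for the white reel.
- winder: Bench winder, fixed: aluminium base 130 x 110 x 28 mm, blue motor housing 55 x 70 x 45 mm behind it at +x. In the middle a black drive plate 72 mm across, top face 40 mm above the table, turns stiffly (0.3 N m) about a fixed spindle. Origin: on the spindle axis at table level; z up. Its yaw does NOT tell the plate's angle, which differs each time.
- seat (a point): Point on the spindle axis at the plate's top face: the reel's origin comes here when fully home. One upright brass drive pin, 7 mm thick, stands 8 mm above the plate, 24 mm from the axis, at an angle not given: look or feel for it. Unless an opening is over the pin the reel stops 8 mm too high.
- spindle_tip (a point): Top of the plain steel spindle, 16 mm thick, 48 mm above the drive plate; its last 3 mm taper to 10 mm.
- lens_post: Round lens in a black mount on a steel post, 113 mm tall, foot 32 mm across; bystander. Origin: centre of the underside.
- short_post: Bare steel post in a black holder, 90 mm tall, foot 32 mm across; bystander. Origin: centre of the underside.
- wipe_jar: Amber glass jar, 56 mm across, 70 mm tall; bystander. Origin: centre of the underside.
- hex_driver: Screwdriver-like hex driver with a red handle, 160 mm long, lying on the table; bystander. Origin: centre of its length, at table level; x along it to the tip.
Mind the look-alikes: they are no part of the job. Leave any pink or red look-alike of the winder alone.

How it is judged (in metres and radians):
On the way:
1. the white reel is threaded on the spindle, hub up (horizontal distance between white_reel and seat below 0.005 m and z of white_reel in the frame of seat between 0.005 and 0.035 m and angle between white_reel's own z axis and vertical below 0.2 rad), for 0.1 s.
At the end, for the whole second after the job is handed in: the white reel is on the spindle hub up, within 3 mm of its axis, its underside within 2.5 mm of the drive plate (pin in an opening), level within 3 degrees, released and at rest (horizontal distance between white_reel and seat below 0.003 m and z of white_reel in the frame of seat between -0.003 and 0.0025 m and angle between white_reel's own z axis and vertical below 0.05 rad and linear speed of white_reel below 0.02 m/s); the robot touches nothing.
It fails at once if the white reel is forced against the winder with more than 80 N (contact force between white_reel and winder above 80 N).
It fails at once if the blue reel is disturbed (more than 15 mm) (distance of blue_reel from where it was at the start of the episode above 0.015 m).
It fails at once if another thing on the table is disturbed (more than 15 mm) (distance of any of lens_post, short_post, wipe_jar, hex_driver from where it was at the start of the episode above 0.015 m).
It also fails if it takes over 58 s, if anything falls off the work surface, if the arm or the gripper's body presses on something with over 40 N, if the wrist force passes 120 N, or if a joint passes its speed limit or range.

## Robot

A 7-joint arm with a two-finger parallel gripper is mounted at the origin on the work surface. World frame = base frame: x ahead of the robot, y to its left, z up, the work surface at z = 0. Lengths are in m, angles in degrees, forces in N, time in s.
With the tool pointing down it reaches from about 0.4 to 0.875 m from the base axis. Payload 6.5 kg.
Tool frame: the origin (TCP) lies between the finger pads; the fingertips stand 8 mm ahead of it and the grasp point (between the pads) lies 11 mm behind it; z points along the fingers, y is the line along which they close (so a half turn about z gives the same grasp; the last joint's range is limited). The gripper opens to 85 mm and grips with 20 to 120 N. Pads are 22 mm wide; open, the fingers measure 114 mm over their backs; the gripper's body (76 mm by 85 mm) begins 54 mm behind the grasp point. The pads swing forward as they close: fully open they stand 13 mm farther back than shut.
Start: joints at [63.243, 30.733, -0.252, 88.115, 0.149, 61.152, -4.079], TCP at [0.254, -0.598, 0.239] pointing down, gripper open.
Joint ranges: [-154.64, 154.64], [-21.42, 123.67], [-72.66, 72.17], [13.99, 137.28], [-74.86, 254.86], [10.95, 109.41], [-158.01, 158.01]. Speed limits (degrees/s): [136.94, 136.94, 180, 180, 180, 180, 180].

## Interface

Orientations are given as a 3x3 rotation matrix whose columns are the frame's x, y, z axes.
In Python, from plant import telemetry, capture, ticket gives the robot as it stands.
- The arm moves only by the shell command python3 -m crank 'ROWS'. ROWS is JSON, one flat list of numbers, 7 for each row, row after row: the shift along the tool's x, y, z in mm, then the turn, a rotation vector about the tool's x, y, z in degrees, then the finger opening in mm, from 0 to 85.4. A call has 1 to 12 rows; each row is the pose to reach, as a shift and turn from the pose commanded when the call began, along the tool's axes at that moment; what a row does not reach only later rows make up. A row lasts 1/10 s, in which the tool goes at most 50 mm and 8.59 degrees, less where a joint would pass 70% of its speed; a pose out of reach is approached as far as the arm can. A call with a gripper value outside its range is refused whole. The fingers move at their own pace and stop on an object; the grip force is fixed at half the most. Time passes only in rows, so rows that repeat a pose let the fingers close. It gives the time, the measured TCP pose, the force, the opening and the grip force at its end, in the units of the state.
- telemetry.state(): the state, without advancing time (a new reading comes with each control period).
- capture(name): name is "side" or "top" or "wrist"; returns a dict with "image" (400x640x3 uint8, blue, green, red), "K" (3x3 intrinsics, pixels), "rvec" (rotation vector, rad) and "tvec" (3), from world to camera coordinates, as OpenCV has them. Camera axes: x right, y down, z forward; pixel columns grow to the right and rows downward; lengths in m; the calibration is good to about 2 mm. The wrist camera is an equidistant fisheye: a pixel r from the principal point sees the ray r / f radians off the axis. A picture is of the moment at which its call begins. There is no depth.
- ticket.hand_in(): hands the job in; it is judged then, once.
The state is a dict: "t": time; "joint_positions": joint angles; "qd": joint speeds; "effort": joint torques, N m; "tcp_pos": TCP position; "tcp_rot": TCP orientation; "force": force on the tool from outside, world axes, zero at the start; "ft_torque": the same for the moment, N m; "finger_gap": finger opening in m; "grip_force": force on a finger pad.
Only numpy, scipy, OpenCV 4.12 (cv2) and the standard library are available. Lean on these libraries where they do the work, as an engineer would, in place of code of your own. Each camera call takes 0.05 s, during which the arm holds its last target. There are 200 camera calls.

## Working session

There is one attempt and no reset: what is moved stays moved. The work goes in short steps, Python scripts to look and compute and a shell command to move; the robot and the scene stay as the last step left them, time stands still between calls to the robot, and variables do not carry over. Pictures are saved under pics/ and viewed, at most 10 in all, crops included, and the job is handed in when it is done.

```bash
mkdir -p pics; ls; cat > h.py <<'E'
import numpy as np,cv2,pickle
from plant import telemetry,capture,ticket
def snap(n,f):
    c=capture(n); cv2.imwrite('pics/'+f+'.png',c['image']); pickle.dump(c,open('pics/'+f+'.pkl','wb')); return c
def load(f): return pickle.load(open('pics/'+f+'.pkl','rb'))
def ray(c,u,v,fish=False):
    K=c['K'];x=(u-K[0,2])/K[0,0];y=(v-K[1,2])/K[1,1]
    if fish:
        r=np.hypot(x,y);d=np.array([x/r*np.sin(r),y/r*np.sin(r),np.cos(r)]) if r>0 else np.array([0,0,1.])
    else: d=np.array([x,y,1.])
    R=cv2.Rodrigues(np.array(c['rvec'],float))[0]
    return -R.T@np.ravel(c['tvec']),R.T@d
def atz(c,u,v,z,fish=False):
    o,d=ray(c,u,v,fish); return o+d*(z-o[2])/d[2]
def proj(c,P,fish=False):
    R=cv2.Rodrigues(np.array(c['rvec'],float))[0];p=R@np.array(P,float)+np.ravel(c['tvec'])
    K=c['K']
    if fish:
        t=np.arctan2(np.hypot(p[0],p[1]),p[2]);q=p[:2]/np.hypot(p[0],p[1])*t
    else:q=p[:2]/p[2]
    return np.array([K[0,0]*q[0]+K[0,2],K[1,1]*q[1]+K[1,2]])
E
python3 - <<'E'
from h import *
for n in('side','top','wrist'):
    c=snap(n,n+'0');print(n,c['K'].round(1).tolist(),ray(c,320,200,n=='wrist'))
s=telemetry.state();print(s)
a=np.vstack([cv2.imread('pics/%s0.png'%n) for n in('side','top')])
E
```

```text
pics
side [[498.7, 0.0, 319.3], [0.0, 498.7, 203.1], [0.0, 0.0, 1.0]] (array([0.34534154, 0.59575532, 0.77869288]), array([ 0.1900292 , -0.69365433, -0.69481932]))
top [[510.3, 0.0, 327.0], [0.0, 510.3, 198.1], [0.0, 0.0, 1.0]] (array([ 0.44689599, -0.11590258,  1.31819474]), array([ 0.08128202,  0.02144505, -0.99656307]))
wrist [[309.7, 0.0, 320.2], [0.0, 309.7, 203.2], [0.0, 0.0, 1.0]] (array([ 0.32423223, -0.56949354,  0.37388738]), array([-0.26920501, -0.11086915, -0.95668004]))
{'t': 0.15, 'joint_positions': array([63.24292498, 30.76822625, -0.2537423 , 88.15547721,  0.14931774,
       61.15158192, -4.08057216]), 'qd': array([-0.00429995, -0.18048039,  0.0892437 , -0.11420113, -0.0202935 ,
        0.04443607, -0.04280693]), 'effort': array([ 7.03219794e-04, -5.83788729e+01,  1.04941506e+00, -2.59348512e+01,
        1.24685175e-02,  6.62069157e-03,  3.53383166e-05]), 'tcp_pos': array([ 0.25340996, -0.59807438,  0.23862161]), 'tcp_rot': array([[ 9.20731448e-01,  3.90196400e-01, -6.08685452e-04],
       [ 3.90196859e-01, -9.20730726e-01,  1.15812646e-03],
       [-1.08538623e-04, -1.30383060e-03, -9.99999144e-01]]), 'force': array([-0.29538612,  0.26861922,  0.35058164]), 'ft_torque': array([ 0.02551228, -0.02674426, -0.02325719]), 'grip_force': 0.0, 'finger_gap': 0.08538525689679685}
```

View pics/top0.png

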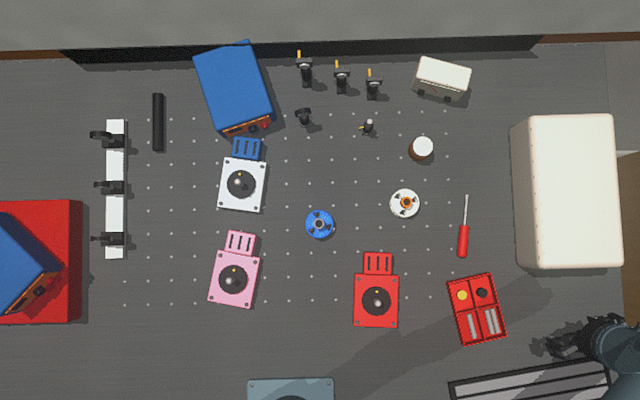

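View pics/side0.png

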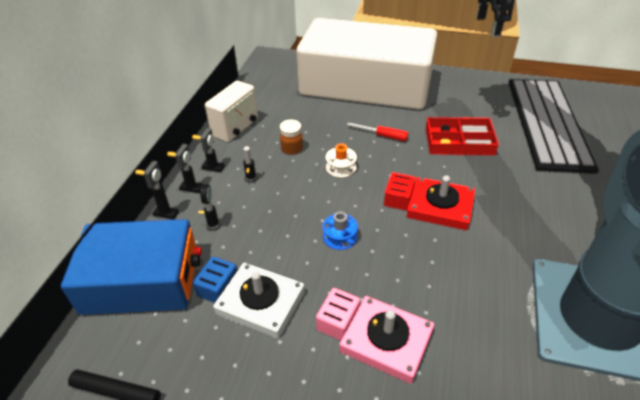

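The top view shows the white reel at about (404,203), the aluminium winder with its plate at about (241,184), the blue reel between them at (320,224), and the jar, short post and driver around the white reel. I'll enlarge the reel and winder.

```bash
python3 - <<'E'
from h import *
def crop(f,u,v):
    i=cv2.imread('pics/%s.png'%f)[v-25:v+25,u-33:u+33]; return cv2.resize(i,None,fx=6,fy=6,interpolation=cv2.INTER_CUBIC)
im=np.vstack([np.hstack([crop('top0',404,203),crop('top0',241,184)]),np.hstack([crop('side0',341,160),crop('side0',259,287)])])
im=cv2.resize(im,(792,600));cv2.imwrite('pics/z.png',im)
E
```

```text
(no output)
```

View pics/z.png

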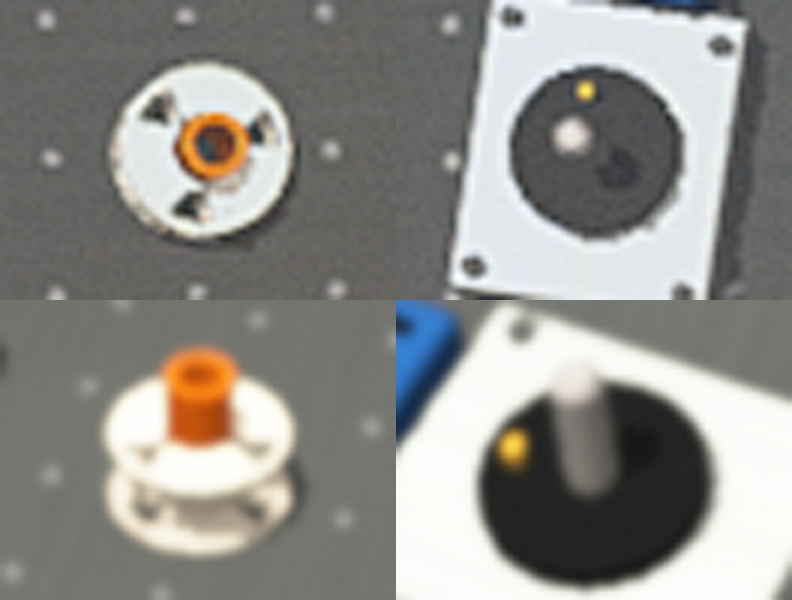

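Top crop: the white reel's flange centre is at crop (203,152), its hub top at (213,146) and its openings at (157,108), (262,130) and (190,207). The winder plate centre is at (598,152), the pin at (586,90) and the spindle tip at (571,136).

```bash
python3 - <<'E'
from h import *
c=load('top0');s=load('side0')
def P(c,o,x,y,z): return atz(c,o[0]+(x+.5)/6-.5,o[1]+(y+.5)/6-.5,z)
r=(371,178);w=(208,159)
f=P(c,r,203,152,.034);print('flange',f,'hub',P(c,r,213,146,.062),'side hub',P(s,(308,135),200,72,.062))
for q in((157,108),(262,130),(190,207)):
    d=P(c,r,*q,.034)-f;print(np.degrees(np.arctan2(d[1],d[0])),np.hypot(*d[:2]))
pl=P(c,w,202,152,.04);print('plate',pl,'tip',P(c,w,175,136,.088),'side',P(s,(226,262),199,183,.04),P(s,(226,262),181,75,.088))
for d in(P(c,w,190,90,.048)-pl,P(s,(226,262),515-396,145,.048)-P(s,(226,262),199,183,.04)):
    print('pin',np.degrees(np.arctan2(d[1],d[0])),np.hypot(*d[:2]))
for n,u,v,z in(('blue',320,224,.034),('jar',421,148,.07),('driver handle',462,240,.02),('tip',466,197,.01),('post',368,126,.08),('lens',373,85,.1),('driver',464,225,.02)):print(n,atz(c,u,v,z)[:2])
E
```

```text
flange [ 0.53808667 -0.30071543  0.034     ] hub [ 0.53844937 -0.30088784  0.062     ] side hub [ 0.53827408 -0.30377112  0.062     ]
44.157498898979256 0.026622256176144627
-71.21698931244451 0.02653295616341471
164.44291695799933 0.023823574656870912
plate [0.59763337 0.10920437 0.04      ] tip [0.59881407 0.11161017 0.088     ] side [0.5955385  0.11423421 0.04      ] [0.59693201 0.11096087 0.088     ]
pin 7.326702275524263 0.025529645315219705
pin -4.92203080131261 0.025339896479902507
blue [ 0.49110371 -0.0866278 ]
jar [ 0.67029494 -0.34200949]
driver handle [ 0.44090371 -0.44421058]
tip [ 0.55042836 -0.46252677]
post [ 0.72720077 -0.21237998]
lens [ 0.82382086 -0.22655945]
driver [ 0.47861719 -0.45117882]
```

```bash
python3 -m crank '[378,-162,80,0,0,0,60,378,-162,80,0,0,0,60,378,-162,80,0,0,0,60,378,-162,80,0,0,0,60,378,-162,80,0,0,0,60,378,-162,80,0,0,0,60,378,-162,80,0,0,0,60,378,-162,80,0,0,0,60,378,-162,80,0,0,0,60,378,-162,80,0,0,0,60,378,-162,80,0,0,0,60,378,-162,80,0,0,0,60]'; python3 - <<'E'
from h import *
c=snap('wrist','w1')
s=telemetry.state();print(s['tcp_pos'],s['tcp_rot'],s['joint_positions'])
print([proj(c,[.5384,-.3015,z],1) for z in(.034,.062)])
cv2.imwrite('pics/w1z.png',cv2.resize(c['image'][60:340,150:520],None,fx=2,fy=2,interpolation=cv2.INTER_CUBIC))
E
```

```text
t: 1.35
tcp_pos: [0.5371, -0.3038, 0.1594]
tcp_rot: [[0.922, 0.388, -0.001], [0.388, -0.922, -0.001], [-0.001, 0.001, -1.0]]
force: [0.1, -0.8, 0.5]
finger_gap: 0.0598
grip_force: 0.0
[ 0.53720128 -0.30378759  0.1594554 ] [[ 9.21841008e-01  3.87567937e-01 -4.99837726e-04]
 [ 3.87567288e-01 -9.21840819e-01 -1.04992182e-03]
 [-8.67686852e-04  7.74140237e-04 -9.99999324e-01]] [ 28.47154652  32.86435912  -4.44411298  96.86190343   3.21491975
  50.39749595 -44.51097069]
[array([317.14090272, 194.37402971]), array([316.79944735, 204.12494377])]
```

View pics/w1z.png

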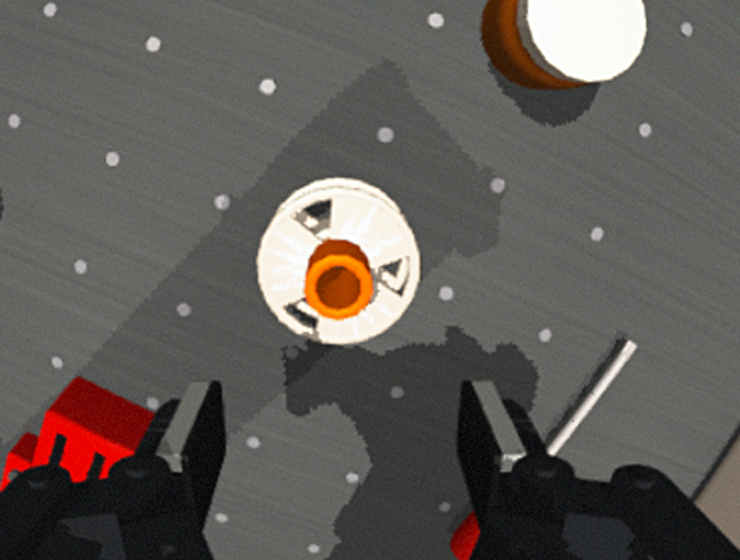

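The wrist view shows the hub top at crop (340,286), the flange centre at about (339,264), and the openings at about (316,215), (391,273) and (303,318).

```bash
python3 - <<'E'
from h import *
c=load('w1')
P=lambda x,y,z:atz(c,150+x/2-.25,60+y/2-.25,z,1)
h=P(340,286,.062);f=P(339,266,.034);print(h,f)
for q in((316,215),(391,273),(303,318)):
    d=P(*q,.034)-h;print(np.degrees(np.arctan2(d[1],d[0])),np.hypot(*d[:2]))
s=telemetry.state();T=h.copy();T[2]=.046
print((s['tcp_rot'].T@(T-s['tcp_pos']))*1e3)
E
```

```text
[ 0.54035151 -0.3032046   0.062     ] [ 0.54047729 -0.30263005  0.034     ]
46.932937909474965 0.02523106964813822
-74.39470465856684 0.022540896748449623
167.90961312402067 0.029156801901881444
[  3.2284016    0.59567037 113.45313811]
```

```bash
python3 -m crank '[3,0,30,0,0,0,60,3,0,60,0,0,0,60,3,0,85,0,0,0,60,3,0,100,0,0,0,60,3,0,107,0,0,0,60,3,0,112,0,0,0,60,3,0,112,0,0,0,60,3,0,112,0,0,0,60]'; python3 -m crank '[0,0,0,0,0,0,10,0,0,0,0,0,0,10,0,0,0,0,0,0,10,0,0,0,0,0,0,10,0,0,0,0,0,0,10,0,0,0,0,0,0,10,0,0,0,0,0,0,10,0,0,0,0,0,0,10]'; python3 - <<'E'
from h import *
c=snap('wrist','w2')
cv2.imwrite('pics/w2z.png',cv2.resize(c['image'][60:340,150:520],None,fx=2,fy=2,interpolation=cv2.INTER_CUBIC))
E
```

```text
t: 2.2
tcp_pos: [0.5418, -0.3011, 0.0483]
tcp_rot: [[0.921, 0.39, 0.001], [0.39, -0.921, -0.001], [0.001, 0.001, -1.0]]
force: [-0.2, 0.3, -0.5]
finger_gap: 0.0594
grip_force: 0.0
t: 3.0
tcp_pos: [0.5417, -0.3008, 0.0482]
tcp_rot: [[0.921, 0.39, 0.001], [0.39, -0.921, -0.0], [0.001, 0.001, -1.0]]
force: [-1.4, 0.5, 6.2]
finger_gap: 0.0258
grip_force: 59.1
```

View pics/w2z.png

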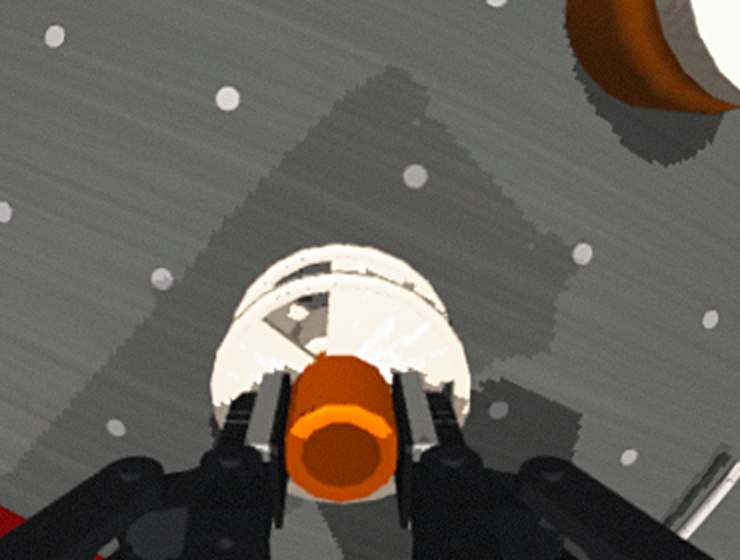

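The hub is held between the pads, its top ring centred at crop (341,453), with one opening pointing up and slightly left. I'll work out the hub offset in the tool frame and lift.

```bash
python3 - <<'E'
from h import *
c=load('w2');s=telemetry.state()
for x,y,z in((341,453,.062),(341,390,.034)):
    h=atz(c,150+x/2-.25,60+y/2-.25,z,1);print(h,s['tcp_rot'].T@(h-s['tcp_pos'])*1e3)
for xy in((265,318),(328,293)):
    d=atz(c,150+xy[0]/2-.25,60+xy[1]/2-.25,.034,1)-h;print(np.degrees(np.arctan2(d[1],d[0])),np.hypot(*d[:2]))
E
python3 -m crank '[0,0,-30,0,0,0,10,0,0,-60,0,0,0,10,0,0,-100,0,0,0,10,0,0,-140,0,0,0,10,0,0,-150,0,0,0,10,0,0,-150,0,0,0,10,0,0,-150,0,0,0,10]'
```

```text
[ 0.54006975 -0.3027778   0.062     ] [ -2.21597592   1.14665795 -13.81590998]
[ 0.54212261 -0.30190989  0.034     ] [-6.39661262e-03  1.12574261e+00  1.41856049e+01]
66.4727547222742 0.028583308517081196
29.810829757163965 0.027746178081687885
t: 3.75
tcp_pos: [0.5403, -0.3002, 0.1958]
tcp_rot: [[0.921, 0.39, -0.002], [0.39, -0.921, 0.001], [-0.002, -0.002, -1.0]]
force: [-0.4, 0.3, -2.2]
finger_gap: 0.0257
grip_force: 59.5
```

```bash
python3 -m crank '[19,-23,0,0,0,-8,10,38,-46,0,0,0,-16,10,57,-69,0,0,0,-24,10,76,-92,0,0,0,-32,10,95,-115,0,0,0,-40,10,114,-138,0,0,0,-48,10,133,-161,0,0,0,-56,10,152,-184,0,0,0,-64,10,171,-207,0,0,0,-72,10,190,-230,0,0,0,-80,10,190,-230,0,0,0,-80,10,190,-230,0,0,0,-80,10]'; python3 -m crank '[0,0,0,0,0,0,10,0,0,0,0,0,0,10,0,0,0,0,0,0,10]';python3 - <<'E'
from h import *
c=snap('wrist','w3');c2=snap('side','s3')
print([proj(c,[.598,.111,z],1) for z in(.04,.088)],telemetry.state()['joint_positions'])
i=c['image'];cv2.imwrite('pics/w3z.png',cv2.resize(i[0:300,120:520],None,fx=2,fy=2,interpolation=cv2.INTER_CUBIC))
E
```

```text
t: 4.95
tcp_pos: [0.6252, -0.014, 0.195]
tcp_rot: [[-0.225, 0.974, -0.004], [0.974, 0.225, 0.001], [0.001, -0.004, -1.0]]
force: [-0.3, -0.7, -0.3]
finger_gap: 0.0254
grip_force: 59.5
t: 5.25
tcp_pos: [0.6261, -0.0159, 0.197]
tcp_rot: [[-0.223, 0.975, -0.001], [0.975, 0.223, -0.001], [-0.0, -0.001, -1.0]]
force: [0.5, -0.4, -0.9]
finger_gap: 0.0256
grip_force: 59.5
[array([321.65785208,  51.85041285]), array([321.90054831,  41.01570311])] [ 15.14696038  33.40720322 -25.50344667  92.86675837  16.35336824
  57.45596062  -2.63163772]
```

View pics/w3z.png

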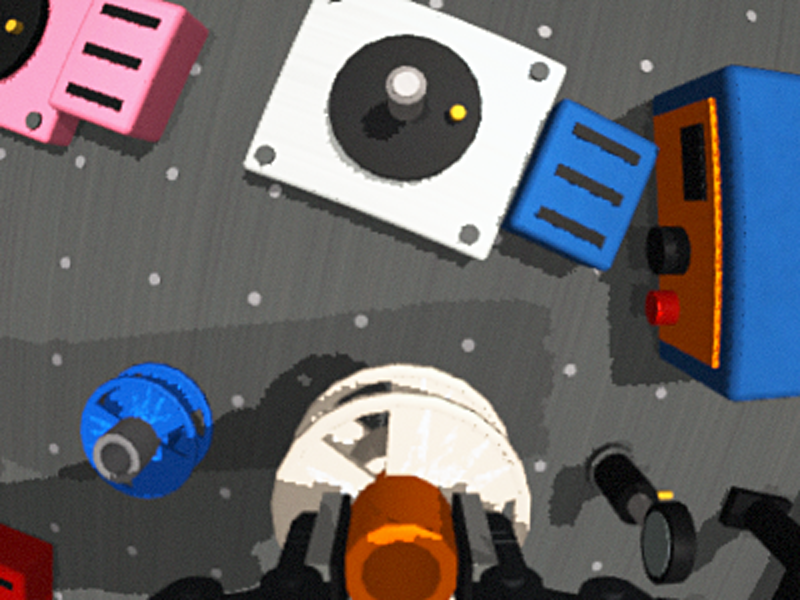

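The wrist view shows the spindle tip at crop (406,84), the plate centre at (405,108) and the pin top at (458,113). The held reel's opening edges are near (325,442) and (386,412), and the hub top is at (402,571).

```bash
python3 - <<'E'
from h import *
c=load('w3');s=telemetry.state();R=s['tcp_rot'];p=s['tcp_pos']
P=lambda x,y,z:atz(c,120+x/2-.25,y/2-.25,z,1)
tip=P(406,84,.088);pl=P(405,108,.04);pin=P(458,113,.048);print(tip,pl,pin)
for o in(tip,pl):
    d=pin-o;print('pin',np.degrees(np.arctan2(d[1],d[0])),np.hypot(*d[:2]))
zu=p[2]-.0482
h=P(402,571,zu+.062);f=P(402,510,zu+.034);print('hub',h,R.T@(h-p)*1e3,f)
for q in((325,442),(386,412)):
    d=P(*q,zu+.034)-h;print(np.degrees(np.arctan2(d[1],d[0])),np.hypot(*d[:2]))
print('move hub->tip',R.T@(tip-h)*1e3)
t=load('top0');Q=atz(t,208+190.5/6-.5,159+90.5/6-.5,.048);print('toppin',Q)
E
```

```text
[0.59877396 0.11055515 0.088     ] [0.5989448 0.1093163 0.04     ] [0.62290012 0.11127548 0.048     ]
pin 1.7101609583581796 0.024136914818351892
pin 4.67550862221767 0.024035305522623614
hub [ 0.62645673 -0.01791546  0.21106018] [ -2.50518085  -0.40478213 -13.79924188] [ 0.62611968 -0.01632992  0.18306018]
146.09344707092148 0.029094493308914227
110.71623959591305 0.02965631669143318
move hub->tip [131.44290699   1.72820022 123.02283318]
toppin [0.62295456 0.11246009 0.048     ]
```

```bash
python3 -m crank '[30,0,0,0,0,1,10,65,1,0,0,0,2,10,95,1,0,0,0,3,10,115,1,10,0,0,4,10,126,1,25,0,0,4,10,131,1,40,0,0,4,10,131,1,45,0,0,4,10,131,1,45,0,0,4,10,131,1,45,0,0,4,10]'; python3 - <<'E'
from h import *
ims=[]
s=telemetry.state();p=s['tcp_pos'];R=s['tcp_rot'];print(p,R[:2,0])
h=p+R@np.array([-.002,0,0]);zu=p[2]-.0482;print('hub est',h,'under',zu)
for n in('side','top','wrist'):
    c=snap(n,n+'4');w=n=='wrist'
    ht=[h[0],h[1],zu+.062];print(n,proj(c,ht,w),proj(c,[.5988,.1103,.088],w),proj(c,[.5988,.1103,.04],w))
    u,v=proj(c,[h[0],h[1],zu+.03],w).astype(int)
    if w: v-=30
    k=45 if not w else 90
    u0,v0=max(u-k,0),max(v-k,0);print(u0,v0)
    ims.append(cv2.resize(c['image'][v0:v0+2*k,u0:u0+2*k],(400,400) if not w else (400,400),interpolation=cv2.INTER_CUBIC))
cv2.imwrite('pics/z4.png',np.hstack(ims[:2]));cv2.imwrite('pics/z4w.png',ims[2])
E
```

```text
t: 6.25
tcp_pos: [0.5985, 0.1117, 0.1522]
tcp_rot: [[-0.154, 0.988, 0.0], [0.988, 0.154, -0.001], [-0.001, 0.0, -1.0]]
force: [-0.3, 0.1, 0.2]
finger_gap: 0.0259
grip_force: 59.5
[0.59851012 0.11165734 0.15222868] [-0.15404903  0.98806298]
hub est [0.59881821 0.10968122 0.15223001] under 0.10402867766714266
side [249.75076559 243.75877938] [254.86203976 273.58449873] [257.7650637  289.97737544]
206 211
top [231.21551754 177.20731819] [237.28821186 181.23998675] [240.81018523 183.47005951]
188 133
wrist [320.29021675 285.07223459] [320.26483869 223.2192896 ] [320.19895029 202.5402106 ]
230 134
```

View pics/z4.png

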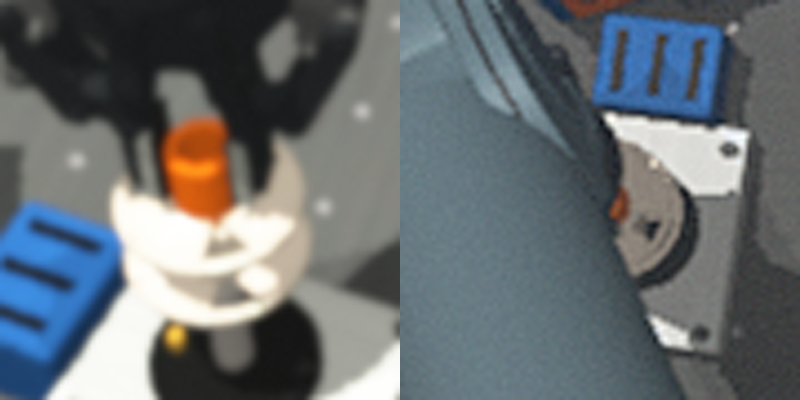

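The side view shows the reel centred over the spindle: hub top at (250,243.6) and spindle at (258,290), both within about 1 px of prediction. I'll lower it gently onto the tip.

```bash
python3 -m crank '[0,0,6,0,0,0,10,0,0,12,0,0,0,10,0,0,15,0,0,0,10,0,0,17,0,0,0,10,0,0,19,0,0,0,10,0,0,19,0,0,0,10]'; python3 -m crank '[0,0,2,0,0,0,10,0,0,4,0,0,0,10,0,0,6,0,0,0,10,0,0,6,0,0,0,10]'
```

```text
t: 7.0
tcp_pos: [0.5979, 0.1132, 0.133]
tcp_rot: [[-0.156, 0.988, -0.0], [0.988, 0.156, 0.0], [0.0, -0.0, -1.0]]
force: [0.1, -0.4, -0.8]
finger_gap: 0.0257
grip_force: 59.5
t: 7.4
tcp_pos: [0.5979, 0.1132, 0.127]
tcp_rot: [[-0.156, 0.988, -0.0], [0.988, 0.156, 0.0], [0.0, -0.0, -1.0]]
force: [0.6, 0.4, -1.4]
finger_gap: 0.0257
grip_force: 59.5
```

No contact force with the underside 9 mm below the tip, so it is threaded. Next I'll go to just above the pin.

```bash
python3 -m crank '[0,0,3,0,0,0,10,0,0,6,0,0,0,10,0,0,9,0,0,0,10,0,0,12,0,0,0,10,0,0,12,0,0,0,10]'; python3 -m crank '[0,0,3,0,0,0,10,0,0,6,0,0,0,10,0,0,9,0,0,0,10,0,0,12,0,0,0,10,0,0,12,0,0,0,10,0,0,12,0,0,0,10]'
```

```text
t: 7.9
tcp_pos: [0.5978, 0.1132, 0.1148]
tcp_rot: [[-0.156, 0.988, -0.0], [0.988, 0.156, 0.0], [0.0, -0.0, -1.0]]
force: [-0.4, 0.0, -0.7]
finger_gap: 0.0254
grip_force: 59.5
t: 8.5
tcp_pos: [0.5979, 0.1132, 0.1032]
tcp_rot: [[-0.156, 0.988, -0.0], [0.988, 0.156, 0.0], [0.0, -0.0, -1.0]]
force: [0.0, 0.3, -1.0]
finger_gap: 0.0255
grip_force: 59.5
```

```bash
python3 -m crank '[0,0,2,0,0,0,10,0,0,4,0,0,0,10,0,0,5,0,0,0,10,0,0,6,0,0,0,10,0,0,7,0,0,0,10,0,0,8,0,0,0,10,0,0,8,0,0,0,10]'; python3 -m crank '[0,0,1,0,0,0,10,0,0,1,0,0,0,10]'
```

```text
t: 9.2
tcp_pos: [0.5979, 0.1131, 0.0951]
tcp_rot: [[-0.156, 0.988, -0.0], [0.988, 0.156, 0.0], [0.0, -0.0, -1.0]]
force: [0.5, 1.1, -2.0]
finger_gap: 0.0258
grip_force: 59.5
t: 9.4
tcp_pos: [0.598, 0.1131, 0.0942]
tcp_rot: [[-0.156, 0.988, 0.0], [0.988, 0.156, 0.0], [0.0, 0.0, -1.0]]
force: [0.1, -0.1, -1.8]
finger_gap: 0.0255
grip_force: 59.5
```

No contact at pin height, so the pin appears to be entering. I'll continue in 1 mm steps.

```bash
python3 -m crank '[0,0,1,0,0,0,10,0,0,2,0,0,0,10,0,0,2,0,0,0,10]'; python3 -m crank '[0,0,1,0,0,0,10,0,0,2,0,0,0,10,0,0,2,0,0,0,10]'; python3 -m crank '[0,0,1,0,0,0,10,0,0,1,0,0,0,10]'
```

```text
t: 9.7
tcp_pos: [0.5979, 0.1131, 0.0921]
tcp_rot: [[-0.156, 0.988, -0.0], [0.988, 0.156, -0.0], [0.0, -0.0, -1.0]]
force: [0.2, 0.0, -1.8]
finger_gap: 0.0257
grip_force: 59.5
t: 10.0
tcp_pos: [0.5979, 0.1132, 0.0901]
tcp_rot: [[-0.156, 0.988, -0.0], [0.988, 0.156, 0.0], [0.0, -0.0, -1.0]]
force: [0.4, 0.8, -2.1]
finger_gap: 0.0255
grip_force: 59.5
t: 10.2
tcp_pos: [0.5979, 0.1132, 0.0892]
tcp_rot: [[-0.156, 0.988, -0.0], [0.988, 0.156, 0.0], [0.0, -0.0, -1.0]]
force: [0.1, 0.2, -1.4]
finger_gap: 0.0257
grip_force: 59.5
```

```bash
python3 -m crank '[0,0,1,0,0,0,10,0,0,1,0,0,0,10]'; python3 -m crank '[0,0,0.5,0,0,0,10,0,0,0.5,0,0,0,10]';python3 - <<'E'
from h import *
c=snap('side','s5');p=telemetry.state()['tcp_pos'];cv2.imwrite('pics/z5.png',cv2.resize(c['image'][230:330,190:320],(780,600),interpolation=cv2.INTER_CUBIC))
E
```

```text
t: 10.4
tcp_pos: [0.598, 0.1131, 0.0882]
tcp_rot: [[-0.156, 0.988, 0.0], [0.988, 0.156, -0.0], [-0.0, 0.0, -1.0]]
force: [0.5, 1.0, -2.6]
finger_gap: 0.0257
grip_force: 59.6
t: 10.6
tcp_pos: [0.598, 0.1132, 0.0882]
tcp_rot: [[-0.156, 0.988, 0.0], [0.988, 0.156, -0.0], [-0.0, 0.0, -1.0]]
force: [-1.2, -0.4, 4.1]
finger_gap: 0.0258
grip_force: 60.1
```

View pics/z5.png

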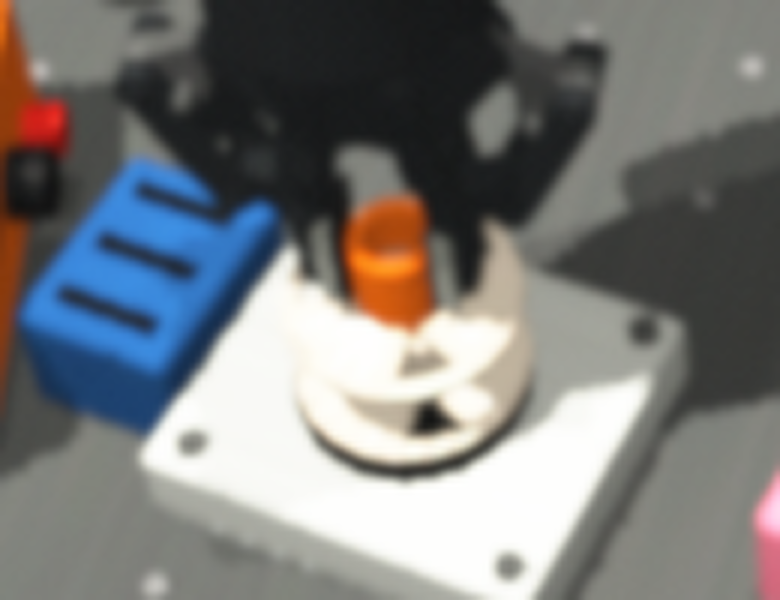

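The reel lies flat on the plate, and contact came at TCP 0.0882, exactly the predicted home height. Now I'll release and retreat straight up.

```bash
python3 -m crank '[0,0,0,0,0,0,40,0,0,0,0,0,0,55,0,0,0,0,0,0,60,0,0,0,0,0,0,60,0,0,0,0,0,0,60,0,0,0,0,0,0,60]'; python3 -m crank '[0,0,-10,0,0,0,60,0,0,-25,0,0,0,60,0,0,-50,0,0,0,60,0,0,-90,0,0,0,60,-30,0,-120,0,0,0,60,-60,0,-120,0,0,0,60,-100,0,-120,0,0,0,60,-130,0,-120,0,0,0,60,-130,0,-120,0,0,0,60,-130,0,-120,0,0,0,60]';python3 - <<'E'
from h import *
c=snap('side','s6');w=snap('wrist','w6')
a=cv2.resize(c['image'][230:330,190:320],(390,300),interpolation=cv2.INTER_CUBIC)
u,v=proj(w,[.598,.111,.074],1).astype(int);u0,v0=u-65,max(v-50,0);print(u0,v0)
b=cv2.resize(w['image'][v0:v0+100,u0:u0+130],(390,300),interpolation=cv2.INTER_CUBIC)
cv2.imwrite('pics/z6.png',np.hstack([a,b]))
print(proj(c,[.5982,.1108,.102],0),proj(w,[.5985,.1108,.102],1))
E
```

```text
t: 11.25
tcp_pos: [0.598, 0.1131, 0.0877]
tcp_rot: [[-0.156, 0.988, -0.0], [0.988, 0.156, 0.0], [0.0, -0.0, -1.0]]
force: [0.1, -0.4, -0.5]
finger_gap: 0.0602
grip_force: 0.0
t: 12.25
tcp_pos: [0.6185, -0.0159, 0.209]
tcp_rot: [[-0.154, 0.988, 0.001], [0.988, 0.154, 0.0], [-0.0, 0.001, -1.0]]
force: [0.0, 0.3, -0.2]
finger_gap: 0.0597
grip_force: 0.0
254 0
[254.20368772 268.85088048] [320.37698533  44.55192812]
```

View pics/z6.png

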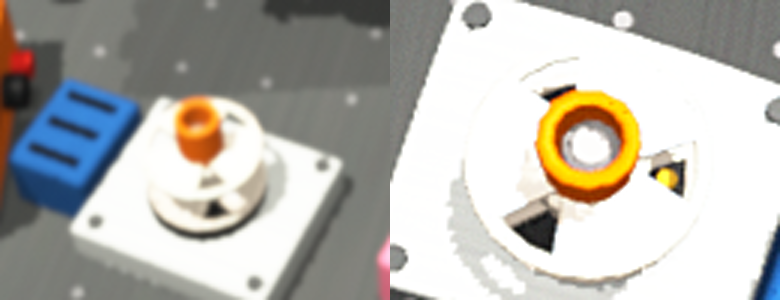

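The brass pin is visible inside an opening, the reel is flat on the plate with the spindle in its bore, and the gripper is clear.

```bash
python3 -c "
from plant import ticket;print(ticket.hand_in())"
```

```text
the job is handed in; nothing more can be done
None
```

The white reel is on the winder spindle, hub up and flat on the drive plate, with the drive pin visible in one opening; the gripper is clear and the job is handed in at about 12 s, though the hand-in returned no verdict.

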